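# Load a sample tube and index the dosing shuttle under the nozzle

## Robot

A 6-joint arm with a two-finger parallel gripper is mounted at the origin on the work surface. World frame = base frame: x ahead of the robot, y to its left, z up, the work surface at z = 0. Lengths are in m, angles in degrees, forces in N, time in s.
With the tool pointing down it reaches from about 0.25 to 0.725 m from the base axis. Payload 9.7 kg.
Tool frame: the origin (TCP) lies at the very end of the fingers, on their centre line; the grasp point (between the pads) lies 19 mm behind it; z points along the fingers, y is the line along which they close (so a half turn about z gives the same grasp; the last joint's range is limited). The gripper opens to 85 mm and grips with 20 to 120 N. Pads are 22 mm wide; open, the fingers measure 114 mm over their backs; the gripper's body (76 mm by 85 mm) begins 54 mm behind the grasp point. The pads swing forward as they close: fully open they stand 13 mm farther back than shut.
Start: joints at [-69.156, 4.979, 10.078, 95.1, 0, 90], TCP at [0.196, -0.514, 0.231] pointing down, gripper open.
Joint ranges: [-179.16, 179.16], [-48.56, 103.87], [-65.8, 70.77], [-126.05, 130.52], [-82.76, 87.17], [-180, 180]. Speed limits (degrees/s): [127.2, 127.2, 147.25, 180, 180, 180].

## Interface

Orientations are given as [roll, pitch, yaw] about the fixed x, y, z axes, in that order (R = Rz(yaw) Ry(pitch) Rx(roll)).
In Python, from workcell import bot gives the robot as it stands.
- The arm moves only by the tool arm_command, never from a script. Its argument "series" is a list of rows, each a list of 4 numbers: the shift along the tool's x, y, z in m, then the turn about the tool's z in rad. A call has exactly 5 rows; each row is the pose to reach, as a shift and turn from the pose commanded when the call began, along the tool's axes at that moment; what a row does not reach only later rows make up. A row lasts 1/10 s, in which the tool goes at most 50 mm and 8.59 degrees, less where a joint would pass 70% of its speed; a pose out of reach is approached as far as the arm can. A call with a gripper value outside its range is refused whole. "hand" is the finger opening in m, from 0 to 0.0854, set as the call begins (left out, the last holds). The fingers move at their own pace and stop on an object; "grip_force" is the grip in N (left out, the last holds). Time passes only in rows, so rows that repeat a pose let the fingers close, or fill a call up. It gives the time, the measured TCP pose, the force, the opening and the grip force at its end, in the units of the state.
- bot.get_obs(): the state, without advancing time (a new reading comes with each control period).
- bot.camera(name): name is "scene" or "top" or "wrist"; returns a dict with "color" (400x640x3 uint8, blue, green, red), "camera_matrix" (3x3 intrinsics, pixels), "dist_coeffs" ([k1, k2, p1, p2, k3] as OpenCV has them; the pictures are not rectified), "xyz" and "orientation" of the camera in the world; the wrist camera has in their place "T_tool_cam" (4x4, takes a point from camera to tool coordinates, whose origin is the TCP and whose axes are the flange's). Camera axes: x right, y up, looking along -z (the intrinsics and any distortion apply to the point x, -y, -z); pixel columns grow to the right and rows downward; lengths in m; the calibration is good to about 2 mm. A picture is of the moment at which its call begins: read the wrist's pose just before it. There is no depth.
- bot.job_done(): hands the job in; it is judged then, once.
Trained networks look in the newest picture that a camera, given by its name, has taken for a name from the list of things; names that differ only in an ending like _2 or _b are one class to them, and where a whole thing is asked for, a point or a joint stands for the part that bears it (a point fixed in the world has none). Each returns a list of dicts, best first, with "confidence" (0 to 1); they miss things now and then, are a little off and sometimes report something else, mostly with a low value. They report only what shows in the picture. A call takes as long as a camera call.
- bot.find_in(camera, target): "location" ([column, row] in pixels, amid what is visible of it).
- bot.mark_of(camera, target): "location" ([column, row] in pixels: a listed point, or the origin of a listed thing).
The state is a dict: "time": time; "q": joint angles; "qd": joint speeds; "joint_efforts": joint torques, N m; "ee_pos": TCP position; "tcp_rot": TCP orientation; "wrist_force": force on the tool from outside, world axes, zero at the start; "torque": the same for the moment, N m; "opening": finger opening in m; "grasp_force": force on a finger pad.
Only numpy, scipy, OpenCV 4.12 (cv2) and the standard library are available. Lean on these libraries where they do the work, as an engineer would, in place of code of your own. Each camera call takes 0.05 s, during which the arm holds its last target. There are 200 camera calls.

## Task

Lower the open sample tube (not the capped one) into the empty well of the dosing shuttle until it stands on the bottom, without dropping it, and let it go. Then pull up the shuttle's spring lock knob, slide the shuttle along its rails to the next hole, the one that brings the well under the dosing nozzle, and let the pin go fully down into that hole. Finish with the gripper still holding the knob, the pin held fully in, and leave everything else on the bench where it is.

Things in the scene. Friction and masses are not known exactly. Their poses are not given: they have to be found in the camera images.
- sample_tube: The open sample tube to load: off-white plastic, 29 mm outside diameter, 113 mm tall, no cap, self-standing flat foot (its lowest 4 mm taper to 25 mm diameter), about 50 g. Starts standing on the bench to the left or right of the station. Origin: centre of its underside; z axis up along the tube.
- capped_tube: A tube of the same size closed with a wider screw cap (35 mm diameter, top at 119 mm); it stands on the other side of the station and must be left alone. Origin: centre of its underside, z up.
- station: The fixed dosing station, a base plate 210 x 360 mm, 16 mm high, lying on the bench. Its y axis is the direction in which the shuttle slides, its x axis points across the rails from the lock knob's side (near the robot) to the dosing stand's side. z = 0 is the bench. End blocks of the rails reach 46 mm high.
- well (a point): Centre of the round mouth of the well in the white block (60 x 60 mm) on the shuttle, 100 mm above the bench; moves with the shuttle. The hole is 32 mm in diameter, 46 mm deep and upright, so a seated tube's underside is 46 mm below this point and its rim 67 mm above it. Axes as the station's.
- lock_knob: The round black knob of the shuttle's spring index plunger: 26 mm diameter, 24 mm tall, axis upright. Origin: its centre, 82 mm above the bench when the pin is in a hole, 95 mm in x from the well's axis towards the robot. Under it is a 16 mm sleeve (12 mm of free height above a 24 mm nut) rising from the shuttle's flat tongue, whose top is 50 mm above the bench. It moves with the shuttle.
- plunger (a joint): Lift of the lock knob and its pin, m: 0 = pin fully in a hole, 0.013 = pulled up to the stop. The 10 mm pin is clear of the hole above 0.008; let go between holes it rests on the index bar at 0.008. The spring pushes it down with 4 N at 0 and 9 N at the stop.
- shuttle (a joint): Position of the shuttle along its rails, m, positive along the station's y axis. The index bar has three holes: 0 (the loading position, where it starts locked), +0.100 and -0.100; the pin has about 0.75 mm of play in a hole; end stops at +-0.108. Sliding friction about 2 N.
- nozzle (a point): Lower tip of the steel nozzle under the dosing syringe, 186 mm above the bench, held by the arm of the dosing stand (post 12 mm in diameter on the base plate, 65 mm from the nozzle, away from the robot; the syringe above the nozzle is up to 36 mm wide and reaches 304 mm high). It stands straight over the well's place at shuttle position +0.100 or at -0.100; a low black plug fills the other socket.
- white_bottle: White wide-mouth bottle, 68 mm diameter, 130 mm tall, behind the station: bystander. Origin: centre of its underside.
- dropper: Small white dropper bottle, 25 mm diameter, 62 mm tall, in front of the station: bystander. Origin: centre of its underside.
- dish: Glass dish, 60 mm diameter, 13 mm high, in front of the station: bystander. Origin: centre of its underside.
- weigh_cup: Small white cup, 52 mm across, 35 mm high, in front of the station: bystander. Origin: centre of its underside.
- tip_box: Closed box of pipette tips, 80 x 120 mm, 93 mm tall, behind the station: bystander. Origin: centre of its underside.
- spatula: Thin steel lab spatula, 200 mm long, lying on the bench in front of the station: bystander. Origin: its middle.

How it is judged:
By the outcome, as a careful person would: the job done as asked, in the order asked, and still so for the second after the job is handed in, while the arm keeps its last pose, push and grip.
It also fails if it takes over 67 s, if anything falls off the work surface, if the arm or the gripper's body presses on something with over 40 N, if the wrist force passes 120 N, or if a joint passes its speed limit or range.

## Working session

There is one attempt and no reset: what is moved stays moved. The work goes in short steps, Python scripts to look and compute and a tool call to move; the robot and the scene stay as the last step left them, time stands still between calls to the robot, and variables do not carry over. Pictures are saved under pics/ and viewed, at most 10 in all, crops included, and the job is handed in when it is done.

Besides the shell and the picture viewer there is one more tool, called as a command line: name --pt "numbers of a row" for each row, then --argument value for the rest. arm_command: Moves the arm, as the interface text tells. Its arguments: {"type":"object","properties":{"series":{"type":"array"},"hand":{"type":"number"},"grip_force":{"type":"number"}},"required":["series"]}

```bash
mkdir -p pics; ls; cat > h.py <<'E'
import numpy as np, cv2
from scipy.spatial.transform import Rotation as R
from workcell import bot
def cam(name):
    o=bot.get_obs(); c=bot.camera(name)
    if 'T_tool_cam' in c:
        T=np.eye(4);T[:3,:3]=R.from_euler('xyz',o['tcp_rot'],degrees=True).as_matrix();T[:3,3]=o['ee_pos']
        c['T']=T@np.array(c['T_tool_cam'])
    else:
        T=np.eye(4);T[:3,:3]=R.from_euler('xyz',c['orientation'],degrees=True).as_matrix();T[:3,3]=c['xyz'];c['T']=T
    return c
def ray(c,px):
    u=cv2.undistortPoints(np.array([[px]],float),np.array(c['camera_matrix']),np.array(c['dist_coeffs']))[0,0]
    d=c['T'][:3,:3]@np.array([u[0],-u[1],-1]);return c['T'][:3,3],d/np.linalg.norm(d)
def tri(rays):
    A=0;b=0
    for p,d in rays:
        M=np.eye(3)-np.outer(d,d);A=A+M;b=b+M@p
    x=np.linalg.solve(A,b);return x,[float(np.linalg.norm((np.eye(3)-np.outer(d,d))@(x-p))) for p,d in rays]
def atz(r,z):
    p,d=r;return p+d*(z-p[2])/d[2]
def proj(c,X):
    x=c['T'][:3,:3].T@(np.array(X)-c['T'][:3,3]);x=x*[1,-1,-1]
    return cv2.projectPoints(x[None],np.zeros(3),np.zeros(3),np.array(c['camera_matrix']),np.array(c['dist_coeffs']))[0][0,0]
E
cat > a.py <<'E'
from h import *
np.set_printoptions(precision=4,suppress=True)
o=bot.get_obs();print(o)
C={}
for n in ['scene','top']:
    C[n]=cam(n);cv2.imwrite(f'pics/{n}0.png',C[n]['color']);print(n,C[n]['T'])
    C[n]['m']={t:bot.mark_of(n,t) for t in ['sample_tube','capped_tube','station','well','lock_knob','nozzle','white_bottle','dropper','dish','weigh_cup','tip_box','spatula']}
for t in C['top']['m']:
    a,b=C['scene']['m'][t],C['top']['m'][t]
    print(t,[(np.round(x['location']),round(x['confidence'],2)) for x in a[:2]],[(np.round(x['location']),round(x['confidence'],2)) for x in b[:2]])
    if a and b: print('   ',*tri([ray(C['scene'],a[0]['location']),ray(C['top'],b[0]['location'])]))
E
python3 a.py
```

```text
pics
{'time': 0.0, 'q': array([-69.155 ,   5.0113,  10.032 ,  95.0993,   0.0011,  90.0015]), 'qd': array([ 0.0044,  0.0447, -0.0599, -0.1003, -0.1372, -0.0251]), 'joint_efforts': array([  0.0007, -52.0386,  46.4807,   0.0163,   0.0002,  -0.    ]), 'ee_pos': array([ 0.1956, -0.5138,  0.2306]), 'tcp_rot': array([-179.9215,   -0.0011,   20.8436]), 'wrist_force': array([ 0.0609,  0.2033, -0.2836]), 'torque': array([-0.0234, -0.0038, -0.0327]), 'grasp_force': 0.0, 'opening': 0.0855941998012069}
scene [[-0.8134 -0.4737  0.3376  0.8586]
 [ 0.5816 -0.6502  0.4889  0.4453]
 [-0.0121  0.594   0.8044  0.8865]
 [ 0.      0.      0.      1.    ]]
top [[ 0.0077  0.9896 -0.1438  0.3732]
 [-0.9996  0.0118  0.0275  0.0121]
 [ 0.0289  0.1435  0.9892  1.183 ]
 [ 0.      0.      0.      1.    ]]
sample_tube [(array([411., 310.]), 0.74)] [(array([199., 218.]), 0.7)]
    [0.4889 0.2832 0.0031] [0.0033312897114362917, 0.0033312897114363307]
capped_tube [(array([261., 148.]), 0.66)] [(array([434., 213.]), 0.83), (array([432., 130.]), 0.63)]
    [ 0.506  -0.3084  0.001 ] [0.0009491967566525912, 0.00094919675
[... 563 characters left out ...]
)]
    [ 0.7149  0.304  -0.0087] [0.0029208987712415592, 0.002920898771241327]
dropper [(array([427., 269.]), 0.63)] [(array([221., 256.]), 0.52), (array([301., 210.]), 0.48)]
    [ 0.393   0.2291 -0.0022] [0.000732990509750245, 0.0007329905097501259]
dish [] [(array([362., 266.]), 0.66)]
weigh_cup [(array([318., 142.]), 0.88), (array([411., 311.]), 0.42)] [(array([407., 276.]), 0.72)]
    [ 0.35   -0.2431 -0.0175] [0.003712573686692249, 0.003712573686692215]
tip_box [(array([186., 185.]), 0.58)] [(array([201., 134.]), 0.73), (array([431., 132.]), 0.65)]
    [0.6911 0.1444 0.4642] [0.11957740164061345, 0.11957740164061363]
spatula [] [(array([283., 264.]), 0.72), (array([432., 131.]), 0.22)]
```

View pics/top0.png

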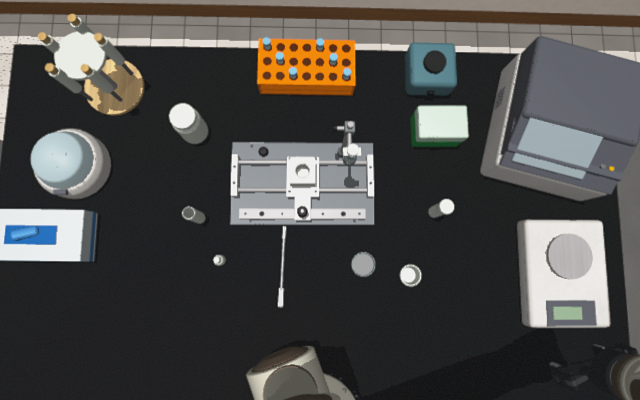

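View pics/scene0.png

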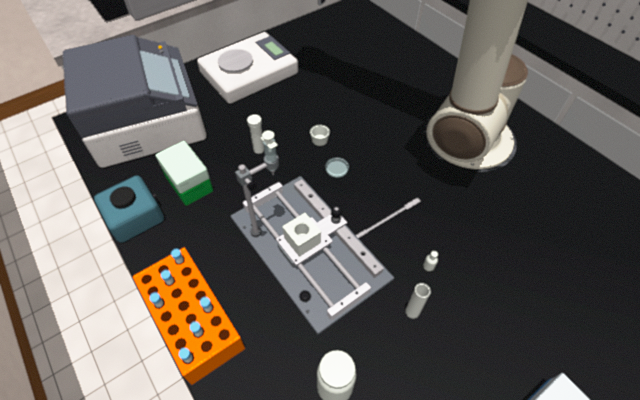

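Top picture: the open tube is at (193,215), left of the station, and the capped one at (443,208). The well is at (302,170), the knob at (302,211), and the nozzle arm at about (349,152), so the nozzle is on the −y side. The scene picture agrees: open tube (420,290), well (302,229), knob (336,214).

```bash
cat > b.py <<'E'
from h import *
np.set_printoptions(precision=4,suppress=True)
t=cam('top');s=cam('scene')
print('well',tri([ray(t,(302,170)),ray(s,(302,229))]),'knob',tri([ray(t,(302,211)),ray(s,(336,211))]))
print('tube top',tri([ray(t,(188.5,211.5)),ray(s,(423.5,288))]))
# station corners in top
for p in [(232.5,142),(374,142),(374,224),(231,224)]: print(atz(ray(t,p),.016))
w=cam('wrist');print(w['T_tool_cam'],w['camera_matrix'],w['T'])
E
python3 b.py
```

```text
well (array([0.595 , 0.0279, 0.0972]), [0.0006886620649435508, 0.0006886620649435993]) knob (array([0.5   , 0.0264, 0.0822]), [0.0012852550329387935, 0.0012852550329387072])
tube top (array([0.4908, 0.284 , 0.1188]), [0.00028346595211641126, 0.0002834659521163913])
[0.6813 0.2073 0.016 ]
[ 0.6868 -0.1539  0.016 ]
[ 0.476  -0.1521  0.016 ]
[0.4723 0.2037 0.016 ]
[[ 0.0002  0.9599  0.2802  0.0711]
 [ 1.     -0.0001 -0.0003 -0.0018]
 [-0.0002  0.2802 -0.9599 -0.1418]
 [ 0.      0.      0.      1.    ]] [[322.2986   0.     320.8832]
 [  0.     322.2986 201.4633]
 [  0.       0.       1.    ]] [[ 0.356   0.8971  0.2618  0.2615]
 [-0.9345  0.3417  0.1    -0.4871]
 [ 0.0002 -0.2802  0.9599  0.3731]
 [ 0.      0.      0.      1.    ]]
```

arm_command --pt "0.039 -0.017 -0.014 -0.14" --pt "0.078 -0.035 -0.028 -0.28" --pt "0.116 -0.052 -0.042 -0.42" --pt "0.155 -0.07 -0.056 -0.56" --pt "0.194 -0.087 -0.07 -0.7" --hand 0.085

```text
time: 1.95
ee_pos: [0.3469, -0.3623, 0.3021]
tcp_rot: [180.0, 0.0, 61.3]
wrist_force: [0.0, -1.3, -0.2]
opening: 0.085
grasp_force: 0.0
```

arm_command --pt "0.045 -0.015 0 -0.1" --pt "0.09 -0.03 0 -0.2" --pt "0.136 -0.045 0 -0.3" --pt "0.181 -0.06 0 -0.4" --pt "0.226 -0.074 0 -0.507"

```text
time: 2.45
ee_pos: [0.3909, -0.1283, 0.3015]
tcp_rot: [180.0, 0.0, 90.2]
wrist_force: [2.0, -1.2, 0.5]
opening: 0.0852
grasp_force: 0.0
```

arm_command --pt "0.036 0.016 0 0" --pt "0.072 0.032 0 0" --pt "0.108 0.048 0 0" --pt "0.144 0.064 0 0" --pt "0.18 0.08 0 0"

```text
time: 2.95
ee_pos: [0.4714, 0.0515, 0.3015]
tcp_rot: [180.0, 0.0, 90.0]
wrist_force: [0.4, -0.3, 0.1]
opening: 0.085
grasp_force: 0.0
```

```bash
cat > w.py <<'E'
from h import *
import sys,json
np.set_printoptions(precision=4,suppress=True)
n=sys.argv[1]
w=cam('wrist');cv2.imwrite(f'pics/{n}.png',w['color'])
d={'K':np.array(w['camera_matrix']).tolist(),'D':np.array(w['dist_coeffs']).tolist(),'T':w['T'].tolist()}
for t,z in [('well',.1),('lock_knob',.082),('sample_tube',0)]:
    for m in bot.mark_of('wrist',t)[:2]:
        print(t,m['location'],round(m['confidence'],2),'at z',atz(ray(w,m['location']),z))
json.dump(d,open(n+'.json','w'))
print(bot.get_obs()['ee_pos'])
E
python3 w.py w1
```

```text
well [434.7, 199.4] 0.81 at z [0.5968 0.0266 0.1   ]
sample_tube [250.5, 337.8] 0.65 at z [ 0.356  -0.2369  0.    ]
[0.4711 0.0505 0.301 ]
```

arm_command --pt "0.03 0.0 0 0" --pt "0.06 0.0 0 0" --pt "0.09 0.0 0 0" --pt "0.12 0.0 0 0" --pt "0.12 0.0 0 0"

```text
time: 3.65
ee_pos: [0.4709, 0.1711, 0.3012]
tcp_rot: [-180.0, -0.0, 90.1]
wrist_force: [0.7, -0.9, -0.2]
opening: 0.0848
grasp_force: 0.0
```

```bash
python3 w.py w2
```

```text
well [426.1, 293.2] 0.93 at z [0.5973 0.0288 0.1   ]
lock_knob [340.9, 285.9] 0.79 at z [0.4956 0.0277 0.082 ]
sample_tube [339.1, 72.6] 0.67 at z [0.4932 0.2869 0.    ]
[0.4711 0.1686 0.3016]
```

View pics/w1.png

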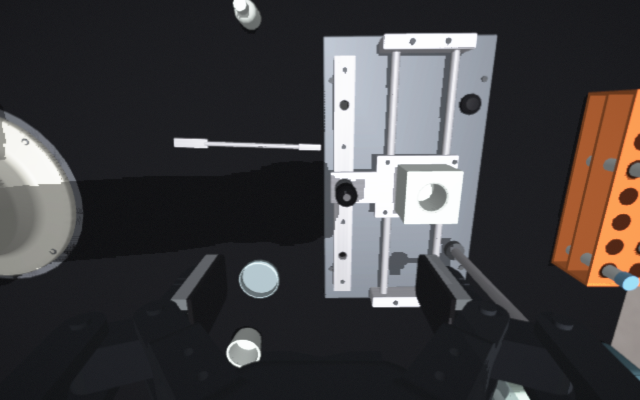

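View pics/w2.png

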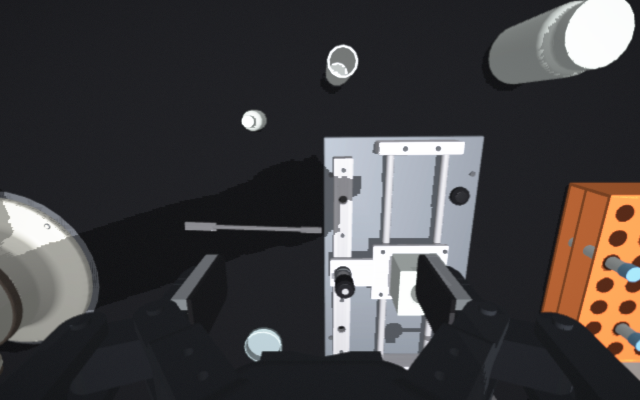

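w1 shows the well mouth at about (433,196) and the knob top at about (347,193). w2 shows the open tube's rim at about (343,61), with the well partly behind a finger. I'll zoom to refine these.

```bash
python3 - <<'E'
import cv2,numpy as np
a=cv2.imread('pics/w1.png');b=cv2.imread('pics/w2.png')
o=[]
for im,(u,v) in [(a,(433,196)),(a,(347,193)),(b,(343,66)),(b,(344,286))]:
    c=cv2.resize(im[v-24:v+24,u-32:u+32],None,fx=6,fy=6,interpolation=cv2.INTER_CUBIC)
    c=np.clip(c.astype(float)*1.3+15,0,255).astype(np.uint8)
    for k in range(0,64,8):cv2.putText(c,str(u-32+k),(k*6,9),0,.33,(0,255,255));cv2.line(c,(k*6,10),(k*6,16),(0,255,255))
    for k in range(0,48,8):cv2.putText(c,str(v-24+k),(0,k*6+4),0,.33,(0,255,0));cv2.line(c,(24,k*6),(32,k*6),(0,255,0))
    o.append(c)
cv2.imwrite('pics/m1.png',np.vstack([np.hstack(o[:2]),np.hstack(o[2:])]))
E
```

```text
(no output)
```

View pics/m1.png

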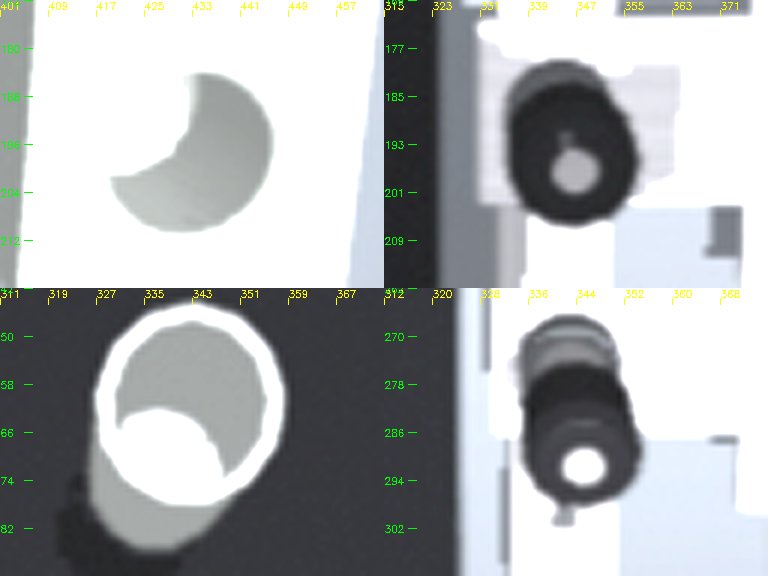

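```bash
python3 - <<'E'
from h import *
import json
np.set_printoptions(precision=4,suppress=True)
W=[json.load(open(f'w{i}.json')) for i in (1,2)]
for w in W: w['T']=np.array(w['T']);w['camera_matrix']=w['K'];w['dist_coeffs']=w['D']
t=cam('top');s=cam('scene');a,b=W
def sh(n,L): print(n,tri([ray(c,p) for c,p in L]))
print('well z.1',atz(ray(a,(433.2,197.4)),.1),atz(ray(t,(302,170)),.1),atz(ray(s,(302,229)),.1))
sh('well',[(a,(433.2,197.4)),(t,(302,170)),(s,(302,229))])
sh('knobdot',[(a,(347,197.5)),(b,(345.3,291.7))])
print('tube top z.113',atz(ray(b,(342.7,61.5)),.113))
sh('tube',[(b,(342.7,61.5)),(t,(188.5,211.5)),(s,(423.5,288))])
sh('tubefoot', [(b,(339.1,72.6)),(s,(411,310)),(t,(199,218))])
E
```

```text
well z.1 [0.5949 0.0289 0.1   ] [0.594  0.0284 0.1   ] [0.5964 0.0289 0.1   ]
well (array([0.5953, 0.0281, 0.0978]), [0.00041559960565660706, 0.0008659029009583776, 0.0006073800091264706])
knobdot (array([0.5002, 0.0272, 0.0944]), [5.159996892859733e-05, 5.1599968928610304e-05])
tube top z.113 [0.4906 0.2856 0.113 ]
tube (array([0.4906, 0.2843, 0.1187]), [0.0006666667378735907, 0.0006129744503859054, 9.772729749710442e-05])
tubefoot (array([0.4911, 0.2844, 0.0056]), [0.0025774087053196666, 0.003788575786958351, 0.003972314352051744])
```

arm_command --pt "0.04 0.007 0 0" --pt "0.08 0.014 0 0" --pt "0.114 0.0195 0.0 0" --pt "0.114 0.0195 0.04 0" --pt "0.114 0.0195 0.08 0"

```text
time: 4.45
ee_pos: [0.4916, 0.2845, 0.221]
tcp_rot: [179.9, -0.1, 90.0]
wrist_force: [0.5, 0.1, -1.4]
opening: 0.0851
grasp_force: 0.0
```

```bash
python3 - <<'E'
from h import *
w=cam('wrist');cv2.imwrite('pics/w3.png',w['color']);print(bot.get_obs()['ee_pos'],proj(w,(.4905,.285,.113)),[ (m['location'],m['confidence']) for m in bot.find_in('wrist','sample_tube')])
E
```

```text
[0.48878246 0.28240197 0.21190719] [320.01359078 200.80995764] [([319.6, 190.9], 0.73)]
```

View pics/w3.png

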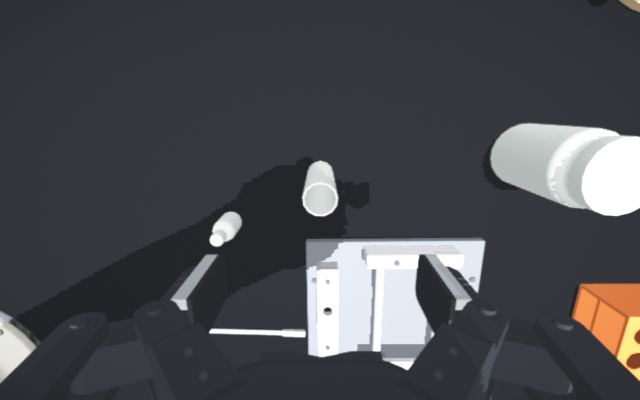

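The open tube's rim is at about (320,198), against a prediction of (320,201): on target and clear of the fingers. Next I descend and grasp.

arm_command --pt "0 -0.001 0.035 0" --pt "0 -0.001 0.07 0" --pt "0 -0.001 0.105 0" --pt "0 -0.001 0.135 0" --pt "0 -0.001 0.148 0"

```text
time: 5.05
ee_pos: [0.4897, 0.283, 0.073]
tcp_rot: [-180.0, 0.0, 89.9]
wrist_force: [-0.4, 0.4, -0.0]
opening: 0.0851
grasp_force: 0.0
```

arm_command --pt "0 0 0 0" --pt "0 0 0 0" --pt "0 0 0 0" --pt "0 0 0 0" --pt "0 0 0 0" --hand 0.02 --grip_force 30

```text
time: 5.55
ee_pos: [0.4905, 0.2843, 0.0751]
tcp_rot: [179.9, -0.1, 90.0]
wrist_force: [0.7, 0.1, 6.5]
opening: 0.0282
grasp_force: 29.3
```

arm_command --pt "0 0 0 0" --pt "0 0 0 0" --pt "0 0 0 0" --pt "0 0 0 0" --pt "0 0 0 0"

```text
time: 6.05
ee_pos: [0.4904, 0.2843, 0.0751]
tcp_rot: [179.9, -0.1, 90.0]
wrist_force: [0.9, -0.7, 6.0]
opening: 0.0282
grasp_force: 29.3
```

arm_command --pt "0 0 -0.01 0" --pt "0 0 -0.04 0" --pt "0 0 -0.08 0" --pt "0 0 -0.12 0" --pt "0 0 -0.15 0"

```text
time: 6.55
ee_pos: [0.4896, 0.2839, 0.2269]
tcp_rot: [179.9, -0.1, 90.0]
wrist_force: [0.2, 0.0, -0.7]
opening: 0.0282
grasp_force: 29.7
```

arm_command --pt "-0.02 0.01 0 0" --pt "-0.055 0.03 0 0" --pt "-0.09 0.05 0 0" --pt "-0.12 0.065 0 0" --pt "-0.13 0.07 0 0"

```text
time: 7.05
ee_pos: [0.5605, 0.1513, 0.2239]
tcp_rot: [180.0, 0.0, 89.9]
wrist_force: [0.3, 0.7, -1.1]
opening: 0.0278
grasp_force: 29.7
```

arm_command --pt "-0.02 0.005 0 0" --pt "-0.05 0.012 0 0" --pt "-0.075 0.02 0 0" --pt "-0.085 0.025 0 0" --pt "-0.086 0.025 0 0"

```text
time: 7.55
ee_pos: [0.5849, 0.0673, 0.2235]
tcp_rot: [180.0, -0.0, 89.9]
wrist_force: [-0.9, 0.8, -0.2]
opening: 0.0285
grasp_force: 29.7
```

```bash
cat > p.py <<'E'
from h import *
import json,sys
n=sys.argv[1]
w=cam('wrist');cv2.imwrite(f'pics/{n}.png',w['color']);o=bot.get_obs();print(o['ee_pos'],o['tcp_rot'],o['opening'],proj(w,(.595,.0285,.1)))
json.dump({'K':np.array(w['camera_matrix']).tolist(),'D':np.array(w['dist_coeffs']).tolist(),'T':w['T'].tolist()},open(n+'.json','w'))
E
python3 p.py w4
```

```text
[0.58459304 0.06799932 0.2234829 ] [-1.79993585e+02 -1.71227948e-02  8.99592952e+01] 0.02817994382308688 [333.11567542 238.46235783]
```

View pics/w4.png

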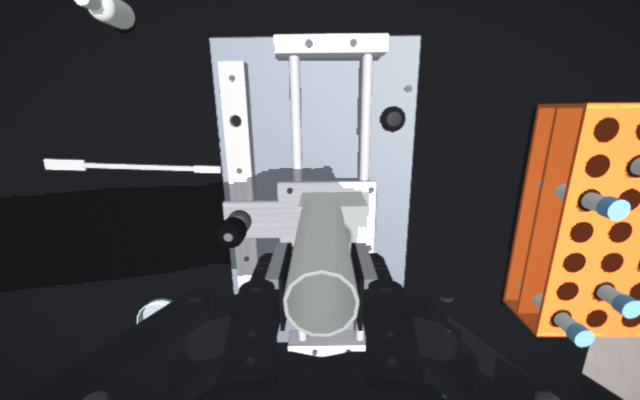

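The tube is held upright. Its rim centre is at about (321.5,302), its foot is near (321,200), and the well block is behind it, about 40 mm further on.

```bash
python3 - <<'E'
from h import *
import json
w=json.load(open('w4.json'));w['T']=np.array(w['T']);w['camera_matrix']=w['K'];w['dist_coeffs']=w['D']
print(atz(ray(w,(321.5,302)),.2615), w['T'][:3,3])
# foot silhouette check: project tube axis foot circle
for dy in (-.003,0,.003):
  c=np.array([.585,.0687+dy,.148]);P=[proj(w,c+.0125*np.array([np.cos(t),np.sin(t),0])) for t in np.linspace(0,6.28,40)];P=np.array(P);print(dy,P.min(0),P.max(0))
im=cv2.imread('pics/w4.png');print(im[180:205,312:326,1].mean(1).round())
E
```

```text
[0.58460025 0.0710602  0.2615    ] [0.58456697 0.13990304 0.36533432]
-0.003 [304.41801438 199.36203511] [339.50436575 232.61613225]
0 [304.35237534 195.22957882] [339.56736957 228.72775233]
0.003 [304.28623454 191.06620523] [339.63085746 224.81126409]
[113. 141. 167. 197. 202. 204. 208. 207. 204. 204. 204. 201. 176. 164.
 163. 162. 162. 162. 162. 162. 162. 162. 162. 162. 162.]
```

arm_command --pt "-0.015 0.004 0 0" --pt "-0.03 0.008 0 0" --pt "-0.04 0.0104 0 0" --pt "-0.0415 0.0104 0.005 0" --pt "-0.0415 0.0104 0.015 0"

```text
time: 8.1
ee_pos: [0.5953, 0.026, 0.2083]
tcp_rot: [179.9, -0.0, 90.0]
wrist_force: [0.7, 1.0, -1.3]
opening: 0.0284
grasp_force: 29.7
```

arm_command --pt "0 0 0.01 0" --pt "0 0 0.02 0" --pt "0 0 0.025 0" --pt "0 0 0.028 0" --pt "0 0 0.03 0"

```text
time: 8.6
ee_pos: [0.5949, 0.0265, 0.1781]
tcp_rot: [-180.0, -0.0, 90.0]
wrist_force: [0.2, -0.1, -0.8]
opening: 0.0281
grasp_force: 29.7
```

```bash
python3 p.py w5; python3 - <<'E'
from h import *
s=cam('scene');c=s['color'][170:290,240:370];c=cv2.resize(c,None,fx=3,fy=3,interpolation=cv2.INTER_CUBIC)
w=cv2.imread('pics/w5.png')[130:290,230:430];w=cv2.resize(w,None,fx=2,fy=2)
H=np.zeros((360,800,3),np.uint8);H[:,:390]=c;H[:320,395:795]=w;cv2.imwrite('pics/m2.png',H);print(bot.get_obs()['ee_pos'],bot.get_obs()['wrist_force'])
E
```

```text
[0.59494119 0.02646854 0.17799906] [-1.79993315e+02 -2.38423129e-04  9.00124921e+01] 0.028137151725261392 [321.84873899 210.2605412 ]
[0.59500949 0.02640752 0.17829453] [ 0.61815137  0.55192213 -1.36784032]
```

View pics/m2.png

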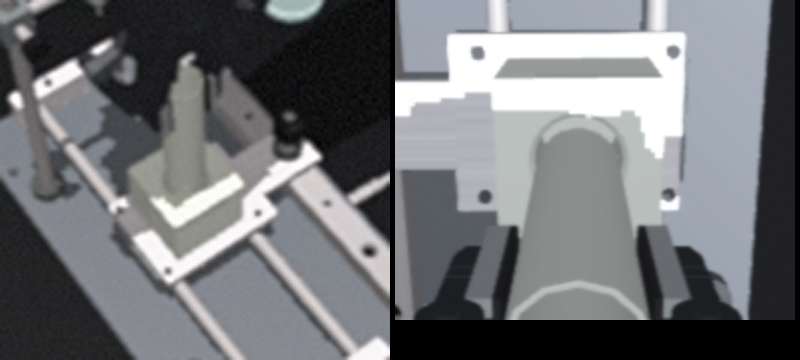

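The foot is centred over the well mouth, with even gaps apart from about half a millimetre in x. I'll lower it.

arm_command --pt "0 -0.0005 0.003 0" --pt "0 -0.0005 0.006 0" --pt "0 -0.0005 0.01 0" --pt "0 -0.0005 0.013 0" --pt "0 -0.0005 0.016 0"

```text
time: 9.2
ee_pos: [0.5944, 0.0263, 0.1619]
tcp_rot: [-180.0, -0.0, 90.0]
wrist_force: [0.3, -0.3, -0.5]
opening: 0.0281
grasp_force: 29.7
```

arm_command --pt "0 0 0.007 0" --pt "0 0 0.014 0" --pt "0 0 0.021 0" --pt "0 0 0.026 0" --pt "0 0 0.029 0"

```text
time: 9.7
ee_pos: [0.5943, 0.0263, 0.1325]
tcp_rot: [-180.0, 0.0, 90.0]
wrist_force: [0.3, 0.5, -0.8]
opening: 0.0281
grasp_force: 29.7
```

arm_command --pt "0 0 0.001 0" --pt "0 0 0.0015 0" --pt "0 0 0.002 0" --pt "0 0 0.0025 0" --pt "0 0 0.003 0"

```text
time: 10.2
ee_pos: [0.5946, 0.0263, 0.1304]
tcp_rot: [180.0, 0.0, 90.0]
wrist_force: [-0.7, -0.2, -0.9]
opening: 0.0283
grasp_force: 29.7
```

arm_command --pt "0 0 0.0005 0" --pt "0 0 0.001 0" --pt "0 0 0.0015 0" --pt "0 0 0.002 0" --pt "0 0 0.002 0"

```text
time: 10.7
ee_pos: [0.5946, 0.0263, 0.1291]
tcp_rot: [179.9, -0.0, 90.0]
wrist_force: [-0.6, -0.1, 5.4]
opening: 0.0283
grasp_force: 30.2
```

arm_command --pt "0 0 0 0" --pt "0 0 0 0" --pt "0 0 0 0" --pt "0 0 0 0" --pt "0 0 0 0" --hand 0.06

```text
time: 11.2
ee_pos: [0.5945, 0.0263, 0.1282]
tcp_rot: [-180.0, -0.0, 90.0]
wrist_force: [0.1, -0.2, 0.9]
opening: 0.0597
grasp_force: 0.0
```

arm_command --pt "0 0 -0.01 0" --pt "0 0 -0.03 0" --pt "0 0 -0.055 0" --pt "0 0 -0.08 0" --pt "0 0 -0.1 0"

```text
time: 11.7
ee_pos: [0.5946, 0.0263, 0.2307]
tcp_rot: [179.9, -0.0, 90.0]
wrist_force: [-0.1, 0.0, 1.4]
opening: 0.0597
grasp_force: 0.0
```

arm_command --pt "0 -0.03 0 0" --pt "0 -0.06 0 0" --pt "0 -0.085 0 0" --pt "0 -0.0945 0 0" --pt "0 -0.0945 0 0"

```text
time: 12.2
ee_pos: [0.4997, 0.0264, 0.2295]
tcp_rot: [179.9, -0.0, 90.0]
wrist_force: [0.4, -0.2, 0.1]
opening: 0.0598
grasp_force: 0.0
```

```bash
python3 p.py w6; python3 - <<'E'
from h import *
s=cam('scene');c=s['color'][170:290,240:370];c=cv2.resize(c,None,fx=3,fy=3,interpolation=cv2.INTER_CUBIC)
w=cv2.imread('pics/w6.png')[120:320,220:420];w=cv2.resize(w,None,fx=2,fy=2)
H=np.zeros((400,800,3),np.uint8);H[:360,:390]=c;H[:400,395:795]=w;cv2.imwrite('pics/m3.png',H)
import json
w=json.load(open('w6.json'));w['T']=np.array(w['T']);w['camera_matrix']=w['K'];w['dist_coeffs']=w['D']
print(proj(w,(.5,.027,.0944)),proj(w,(.595,.0285,.167)))
for t in ('sample_tube','lock_knob'): print(t,bot.mark_of('wrist',t)[:2])
E
```

```text
[0.5004025  0.02636289 0.22904322] [ 1.79909069e+02 -4.18783575e-03  9.00020771e+01] 0.059625226277392 [431.0466966  192.01054627]
[321.73980414 192.05986446] [463.98682341 217.15883904]
sample_tube [{'location': [416.4, 179.8], 'confidence': 0.58}]
lock_knob [{'location': [322.9, 184.1], 'confidence': 0.82}]
```

View pics/m3.png

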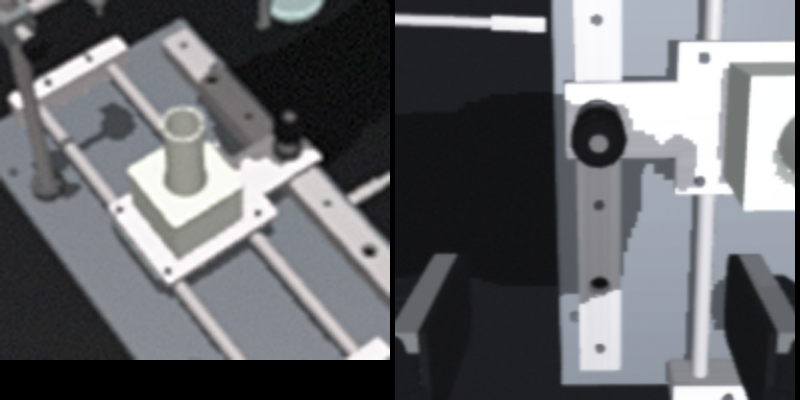

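The tube is seated in the well, and the knob dot is at (322,191.5) against a predicted (322,192). Next I go down on the knob.

arm_command --pt "0.0005 0 0.04 0" --pt "0.001 0 0.08 0" --pt "0.001 0 0.115 0" --pt "0.001 0 0.145 0" --pt "0.001 0 0.166 0"

```text
time: 12.9
ee_pos: [0.4996, 0.0273, 0.0595]
tcp_rot: [-179.8, 0.0, 90.0]
wrist_force: [-0.6, 0.6, 0.4]
opening: 0.0598
grasp_force: 0.0
```

arm_command --pt "0 0 0 0" --pt "0 0 0 0" --pt "0 0 0 0" --pt "0 0 0 0" --pt "0 0 0 0" --hand 0.015 --grip_force 60

```text
time: 13.4
ee_pos: [0.5004, 0.0273, 0.0634]
tcp_rot: [179.9, -0.0, 90.0]
wrist_force: [-4.1, -1.0, 4.8]
opening: 0.0237
grasp_force: 59.6
```

arm_command --pt "0 0 0 0" --pt "0 0 0 0" --pt "0 0 0 0" --pt "0 0 0 0" --pt "0 0 0 0"

```text
time: 13.9
ee_pos: [0.5005, 0.0274, 0.0634]
tcp_rot: [179.9, -0.0, 90.0]
wrist_force: [-3.1, -0.2, 7.2]
opening: 0.0241
grasp_force: 59.8
```

arm_command --pt "0 0 -0.003 0" --pt "0 0 -0.006 0" --pt "0 0 -0.009 0" --pt "0 0 -0.0115 0" --pt "0 0 -0.0115 0"

```text
time: 14.4
ee_pos: [0.5003, 0.0274, 0.0739]
tcp_rot: [180.0, -0.0, 90.0]
wrist_force: [4.8, -0.8, -7.9]
opening: 0.024
grasp_force: 59.2
```

arm_command --pt "-0.005 0 0 0" --pt "-0.015 0 0 0" --pt "-0.025 0 0 0" --pt "-0.035 0 0 0" --pt "-0.045 0.0005 0 0"

```text
time: 14.9
ee_pos: [0.5007, -0.0177, 0.0736]
tcp_rot: [180.0, -0.0, 90.0]
wrist_force: [3.6, 2.0, -8.9]
opening: 0.0242
grasp_force: 59.3
```

arm_command --pt "-0.01 0 0 0" --pt "-0.02 0 0 0" --pt "-0.03 0.0005 0 0" --pt "-0.038 0.0005 0 0" --pt "-0.042 0.0005 0 0"

```text
time: 15.4
ee_pos: [0.501, -0.0602, 0.0736]
tcp_rot: [-180.0, -0.0, 90.0]
wrist_force: [4.3, 0.5, -8.0]
opening: 0.024
grasp_force: 59.3
```

arm_command --pt "-0.005 0 0 0" --pt "-0.01 0 0 0" --pt "-0.0124 0 0 0" --pt "-0.0124 0 0 0" --pt "-0.0124 0 0 0"

```text
time: 15.9
ee_pos: [0.5011, -0.0725, 0.0737]
tcp_rot: [180.0, 0.0, 90.0]
wrist_force: [5.2, -1.6, -8.2]
opening: 0.0233
grasp_force: 59.3
```

arm_command --pt "0 0 0.001 0" --pt "0 0 0.002 0" --pt "0 0 0.003 0" --pt "0 0 0.004 0" --pt "0 0 0.005 0"

```text
time: 16.4
ee_pos: [0.5011, -0.0722, 0.0689]
tcp_rot: [180.0, 0.0, 90.0]
wrist_force: [5.3, -1.1, -6.8]
opening: 0.0238
grasp_force: 59.5
```

The spring force still matches the lift (5.5 mm, about 6.5 N), so the pin is going into the hole. I'll take it all the way down.

arm_command --pt "0 0 0.0015 0" --pt "0 0 0.003 0" --pt "0 0 0.0045 0" --pt "0 0 0.006 0" --pt "0 0 0.007 0"

```text
time: 16.9
ee_pos: [0.5013, -0.0721, 0.0633]
tcp_rot: [179.9, 0.0, 90.0]
wrist_force: [-3.2, 0.8, 14.5]
opening: 0.0237
grasp_force: 61.4
```

arm_command --pt "0 0 0 0" --pt "0 0 0 0" --pt "0 0 0 0" --pt "0 0 0 0" --pt "0 0 0 0"

```text
time: 17.4
ee_pos: [0.5013, -0.0721, 0.0634]
tcp_rot: [179.9, 0.0, 90.0]
wrist_force: [-0.2, -0.3, 7.2]
opening: 0.0239
grasp_force: 60.8
```

```bash
python3 p.py w7; python3 - <<'E'
from h import *
s=cam('scene');c=s['color'][130:263,220:350];c=cv2.resize(c,None,fx=3,fy=3,interpolation=cv2.INTER_CUBIC)
t=cam('top');d=t['color'][130:230,230:380];d=cv2.resize(d,(400,267),interpolation=cv2.INTER_CUBIC)
w=cv2.resize(cv2.imread('pics/w7.png'),(400,250))
H=np.zeros((520,800,3),np.uint8);H[:399,:390]=c;H[:267,395:795]=d;H[268:518,395:795]=w;cv2.imwrite('pics/m4.png',H)
print(bot.get_obs())
E
```

```text
[ 0.50124636 -0.07212013  0.06339161] [1.79915383e+02 1.54398402e-02 9.00000919e+01] 0.023987125630235872 [648.72755753   5.68063089]
{'time': 17.55, 'q': array([-8.18553202e+00, -9.41258107e-01, -1.45918764e+01,  7.62606289e+01,
       -3.45073345e-03,  8.18160091e+01]), 'qd': array([-0.05266536,  0.10271674, -0.05027707,  0.07703551,  0.06364549,
        0.07699237]), 'joint_efforts': array([ 3.95652205e-01, -4.15709782e+01,  4.27466869e+01, -2.05310863e-01,
        2.18413691e-01,  2.82861592e-04]), 'ee_pos': array([ 0.50126707, -0.07212183,  0.06338694]), 'tcp_rot': array([1.79912642e+02, 1.60497523e-02, 8.99984440e+01]), 'wrist_force': array([-1.46496827, -0.87536545,  7.80069433]), 'torque': array([-0.11120345,  0.14053131, -0.03643142]), 'grasp_force': 60.81136656459421, 'opening': 0.023876575959401104}
```

View pics/m4.png

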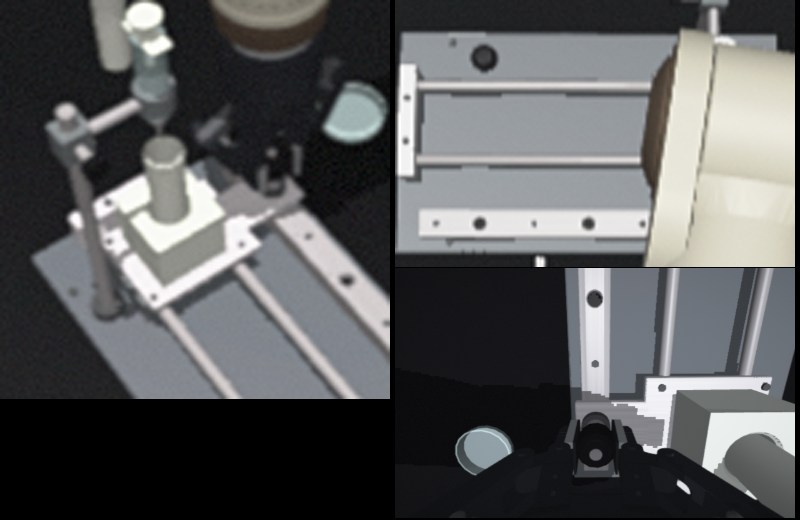

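The tube stands in the well directly under the nozzle. The knob is in the fingers at the same height as when it was first locked, and it's being pushed down with about 7 N.

```bash
python3 -c "
from workcell import bot
print(bot.job_done())"
```

```text
the job is handed in; nothing more can be done
None
```

The job is handed in (no verdict was returned): the open tube is seated in the well, the shuttle is locked at −0.100 under the nozzle, and the gripper is still holding the knob with the pin pressed fully in, at about 17.6 s of the 67 s allowed.

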